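Turn a parts row round: kit rack to bench rack

ROBOT

A 7-joint arm with a two-finger parallel gripper is mounted at the origin on a cart in front of the work surface, level with it; the furniture and walls round the work are solid. World frame = base frame: x ahead of the robot, y to its left, z up, the work surface at z = 0. Lengths are in m, angles in rad, forces in N, time in s.
With the tool pointing down it reaches from about 0.4 to 0.85 m from the base axis. Payload 4.5 kg.
Tool frame: the origin (TCP) lies midway between the tips of the shut fingers; the grasp point (between the pads) lies 19 mm behind it; z points along the fingers, y is the line along which they close (so a half turn about z gives the same grasp; the last joint's range is limited). The gripper opens to 88 mm and grips with 3 to 60 N. Pads are 18 mm wide; open, the fingers measure 123 mm over their backs; the gripper's body (75 mm by 187 mm) begins 45 mm behind the grasp point.
Start: joints at [1.245, 0.689, -0.195, 1.565, 0.157, 0.902, -0.215], TCP at [0.22, -0.585, 0.239] pointing down, gripper open.
Joint ranges: [-3.01, 3.01], [-0.46, 2.08], [-1.47, 1.51], [0.13, 2.56], [-1, 4.14], [0.04, 2.09], [-2.66, 2.66]. Speed limits (rad/s): [2.57, 2.57, 3.14, 3.14, 3.14, 3.14, 3.14].

INTERFACE

Orientations are given as a unit quaternion [x, y, z, w].
In Python, from plant import r, eyes, finish_job gives the robot as it stands. The module is installed in compiled form; this text tells all that it offers.
- The arm moves only by the tool move_arm, never from a script. Its argument "motion" is a list of rows, each a list of 7 numbers: the shift along the tool's x, y, z in mm, then the turn, a rotation vector about the tool's x, y, z in degrees, then the closure, from 0 (fully open) to 1 (shut). A call has 1 to 5 rows; each row is the pose to reach, as a shift and turn from the pose commanded when the call began, along the tool's axes at that moment; what a row does not reach only later rows make up. A row lasts 1/8 s, in which the tool goes at most 62.5 mm and 10.7 degrees, less where a joint would pass 70% of its speed; a pose out of reach is approached as far as the arm can. A call with a gripper value outside its range is refused whole. The fingers move at their own pace and stop on an object; "newtons" is the grip in N (left out, the last holds). Time passes only in rows, so rows that repeat a pose let the fingers close. It gives the time, the measured TCP pose, the force, the opening and the grip force at its end, in the units of the state.
- r.get_state(): the state, without advancing time (a new reading comes with each control period).
- eyes.snapshot(name): name is "scene" or "top" or "wrist"; returns a dict with "frame" (480x640x3 uint8, red, green, blue), "z_map" (480x640 float32, m along the optical axis (not along the pixel's ray), 0 where there is no reading), "intrinsics" (3x3 intrinsics, pixels), "world_to_cam" (4x4, takes a point from world to camera coordinates). Camera axes: x right, y down, z forward; pixel columns grow to the right and rows downward; lengths in m; the calibration is good to about 2 mm. A picture is of the moment at which its call begins.
- finish_job(): hands the job in; it is judged then, once.
The state is a dict: "clock": time; "q": joint angles; "qd": joint speeds; "joint_torque": joint torques, N m; "tool_pos": TCP position; "eef_rot": TCP orientation; "contact_force": force on the tool from outside, world axes, zero at the start; "moment": the same for the moment, N m; "opening": opening from 0.0 (shut) to 1.0 (fully open); "finger_force": force on a finger pad.
Only numpy, scipy, OpenCV 4.12 (cv2) and the standard library are available. Lean on these libraries where they do the work, as an engineer would, in place of code of your own. Each camera call takes 0.05 s, during which the arm holds its last target. There are 200 camera calls.

TASK

The four power-supply parts stand in the kit rack in order of use, but the next assembler works from the other end: move them to the empty bench rack in reversed order, so that the part now at the left end (seen from the robot) ends in the right-end bay of the bench rack, the second from left becomes second from right, and so on. Set each one flat on the seat in the middle of its bay, the relay board and the heat sink lying across the rack as they do now, and let go.

Things in the scene. Friction and masses are not known exactly. Their poses are not given: they have to be found in the camera images.
- kit_rack: Rack full at the start: low fixed aluminium plate, 64 mm (x, across) x 220 mm (y, along the row). Origin: centre of underside, on the bench. +y points left seen from the robot, +x away from it, but for a small yaw. Four bays in a row at y = +78, +26, -26, -78 mm, x = 0, each with a rubber seat whose top is 11 mm above the bench. Ribs between bays 14 mm, end cheeks 18 mm high; long sides open.
- bench_rack: Rack empty at the start, same make: low fixed aluminium plate, 64 mm (x, across) x 220 mm (y, along the row). Origin: centre of underside, on the bench. +y points left seen from the robot, +x away from it, but for a small yaw. Four bays in a row at y = +78, +26, -26, -78 mm, x = 0, seat tops 11 mm above the bench. Ribs between bays 14 mm, end cheeks 18 mm high; long sides open.
- relay_board: Small green relay board with black relay and connectors, 34 (x) x 50 (y, lies across the rack) x 14 mm, 12 g. Origin: centre of underside. Its solid part is a slab 30 x 45 mm, 2 to 8 mm above the origin; the pins below do not bear, so at rest the origin is 9 mm above the bench. Grasp across the rack by the short edges (45 mm apart along its y), fingertips near the seat.
- heat_sink: Finned aluminium heat sink, 40 mm (its x, lies across the rack) x 30 mm x 25 mm tall, solid to the grasp. Origin: centre of its underside. Grasp it across the rack, by the faces 40 mm apart. About 60 g.
- capacitor: Upright black can capacitor with a bright top, 30 mm in diameter, 40 mm tall. Origin: centre of its underside. About 35 g.
- choke: Copper-wound ring choke lying flat, 34 mm in diameter, 16 mm high; grasp it round the outside (its hole is closed to fingers). Origin: centre of its underside. About 40 g.
- pad_relay_board: Thin fixed black rubber seat in the kit rack, 46 mm across the rack x 44 mm x 3 mm, the one on which the relay board stands at the start; it never moves and so marks the bay the relay board came from. Origin: centre of its underside (top 3 mm above it).
- pad_heat_sink: Thin fixed black rubber seat in the kit rack, 46 mm across the rack x 44 mm x 3 mm, the one on which the heat sink stands at the start; it never moves and so marks the bay the heat sink came from. Origin: centre of its underside (top 3 mm above it).
- pad_capacitor: Thin fixed black rubber seat in the kit rack, 46 mm across the rack x 44 mm x 3 mm, the one on which the capacitor stands at the start; it never moves and so marks the bay the capacitor came from. Origin: centre of its underside (top 3 mm above it).
- pad_choke: Thin fixed black rubber seat in the kit rack, 46 mm across the rack x 44 mm x 3 mm, the one on which the choke stands at the start; it never moves and so marks the bay the choke came from. Origin: centre of its underside (top 3 mm above it).
Not all that is in view belongs to the job. What is meant by the choke is not red, and is the smaller of those in its own colour.

How it is judged:
At the end, for the whole second after the job is handed in: Each part is at rest in the mirrored bay of the bench rack, its centre within 10 mm of the bay centre along the row and 12 mm across, upright within 0.12 rad, origin 6 to 15 mm above the bench; relay board and heat sink across the rack within 0.35 rad (((y of pad_relay_board in the frame of kit_rack between 0.068 and 0.088 m and y of relay_board in the frame of bench_rack between -0.088 and -0.068 m) or (y of pad_relay_board in the frame of kit_rack between 0.016 and 0.036 m and y of relay_board in the frame of bench_rack between -0.036 and -0.016 m) or (y of pad_relay_board in the frame of kit_rack between -0.036 and -0.016 m and y of relay_board in the frame of bench_rack between 0.016 and 0.036 m) or (y of pad_relay_board in the frame of kit_rack between -0.088 and -0.068 m and y of relay_board in the frame of bench_rack between 0.068 and 0.088 m)) and x of relay_board in the frame of bench_rack between -0.012 and 0.012 m and z of relay_board in the frame of bench_rack between 0.006 and 0.015 m and angle between each of relay_board, heat_sink, capacitor, choke's own z axis and vertical below 0.12 rad and linear speed of each of relay_board, heat_sink, capacitor, choke below 0.02 m/s and angular speed of each of relay_board, heat_sink, capacitor, choke below 0.3 rad/s and ((y of pad_heat_sink in the frame of kit_rack between 0.068 and 0.088 m and y of heat_sink in the frame of bench_rack between -0.088 and -0.068 m) or (y of pad_heat_sink in the frame of kit_rack between 0.016 and 0.036 m and y of heat_sink in the frame of bench_rack between -0.036 and -0.016 m) or (y of pad_heat_sink in the frame of kit_rack between -0.036 and -0.016 m and y of heat_sink in the frame of bench_rack between 0.016 and 0.036 m) or (y of pad_heat_sink in the frame of kit_rack between -0.088 and -0.068 m and y of heat_sink in the frame of bench_rack between 0.068 and 0.088 m)) and x of heat_sink in the frame of bench_rack between -0.012 and 0.012 m and z of heat_sink in the frame of bench_rack between 0.006 and 0.015 m and ((y of pad_capacitor in the frame of kit_rack between 0.068 and 0.088 m and y of capacitor in the frame of bench_rack between -0.088 and -0.068 m) or (y of pad_capacitor in the frame of kit_rack between 0.016 and 0.036 m and y of capacitor in the frame of bench_rack between -0.036 and -0.016 m) or (y of pad_capacitor in the frame of kit_rack between -0.036 and -0.016 m and y of capacitor in the frame of bench_rack between 0.016 and 0.036 m) or (y of pad_capacitor in the frame of kit_rack between -0.088 and -0.068 m and y of capacitor in the frame of bench_rack between 0.068 and 0.088 m)) and x of capacitor in the frame of bench_rack between -0.012 and 0.012 m and z of capacitor in the frame of bench_rack between 0.006 and 0.015 m and ((y of pad_choke in the frame of kit_rack between 0.068 and 0.088 m and y of choke in the frame of bench_rack between -0.088 and -0.068 m) or (y of pad_choke in the frame of kit_rack between 0.016 and 0.036 m and y of choke in the frame of bench_rack between -0.036 and -0.016 m) or (y of pad_choke in the frame of kit_rack between -0.036 and -0.016 m and y of choke in the frame of bench_rack between 0.016 and 0.036 m) or (y of pad_choke in the frame of kit_rack between -0.088 and -0.068 m and y of choke in the frame of bench_rack between 0.068 and 0.088 m)) and x of choke in the frame of bench_rack between -0.012 and 0.012 m and z of choke in the frame of bench_rack between 0.006 and 0.015 m and angle between the y axis of relay_board and the x axis of bench_rack, either way round below 0.35 rad and angle between the x axis of heat_sink and the x axis of bench_rack, either way round below 0.35 rad); the robot touches nothing.
It also fails if it takes over 88 s, if anything falls off the work surface, if the arm or the gripper's body presses on something with over 40 N, if the wrist force passes 120 N, or if a joint passes its speed limit or range.

## Working session

There is one attempt and no reset: what is moved stays moved. The work goes in short steps, Python scripts to look and compute and a tool call to move; the robot and the scene stay as the last step left them, time stands still between calls to the robot, and variables do not carry over. Pictures are saved under pics/ and viewed, at most 14 in all, crops included, and the job is handed in when it is done.

Besides the shell and the picture viewer there is one more tool, called as name(argument=value, ...) on one line, values as JSON. move_arm: Moves the arm, as the interface text tells. Its arguments: {"type":"object","properties":{"motion":{"type":"array","items":{"type":"array","items":{"type":"number"}}},"newtons":{"type":"number"}},"required":["motion"]}

```bash
mkdir -p pics
cat > h.py <<'E'
import numpy as np, cv2
from plant import r, eyes, finish_job
def snap(n,png=None):
    s=eyes.snapshot(n)
    if png: cv2.imwrite('pics/'+png,s['frame'][:,:,::-1])
    return s
def world(s):
    K=s['intrinsics'];z=s['z_map'];v,u=np.mgrid[:480,:640]
    P=np.stack([(u-K[0,2])/K[0,0]*z,(v-K[1,2])/K[1,1]*z,z],-1)
    T=np.linalg.inv(s['world_to_cam']);W=P@T[:3,:3].T+T[:3,3];W[z==0]=np.nan
    return W
E
python3 - <<'E'
from h import *
for n in('top','scene'):
    s=snap(n,n+'0.png');W=world(s);np.savez(n+'0.npz',W=W,f=s['frame'])
st=r.get_state();print(st['clock'],st['tool_pos'],st['eef_rot'],st['opening'],st['contact_force'])
E
```

```text
0.1 [ 0.21984238 -0.58446787  0.23801957] [ 9.83850992e-01  1.78987692e-01 -1.87307485e-04 -7.72470393e-04] 0.9991914973518677 [0.6851022  0.16049094 0.45423456]
```

View pics/top0.png

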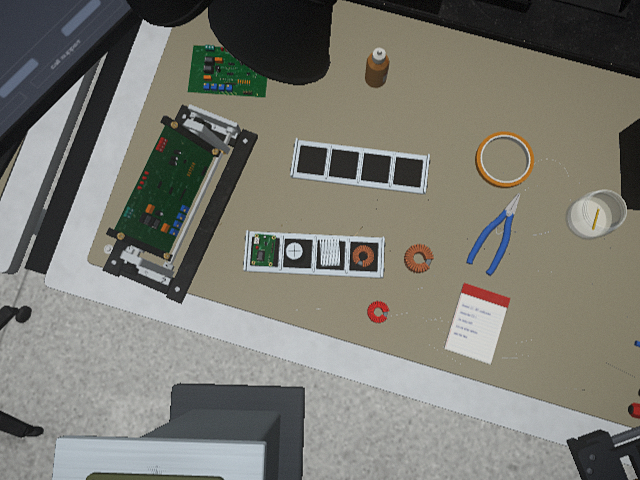

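View pics/scene0.png

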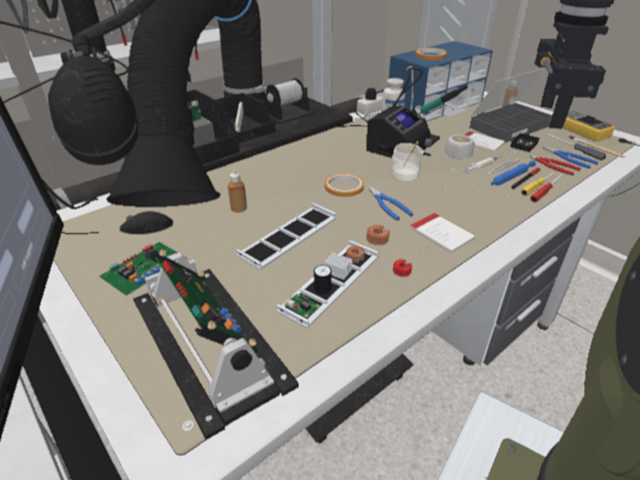

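The top view shows the kit rack around (315,254). From the left it holds the relay board (264,249), capacitor (294,251), heat sink (328,252) and a copper ring (367,256). The empty bench rack is around (360,165). There are three rings: copper in the rack (367,256), larger copper at (418,258), and red at (377,312). The one in the rack fits, being copper and the smaller of the two; I'll confirm with a crop.

Run:
```python
from h import *
d=np.load('top0.npz');W=d['W'];f=d['f']
cv2.imwrite('pics/crop.png',cv2.resize(f[120:330,230:450],None,fx=2.7,fy=2.7,interpolation=cv2.INTER_CUBIC)[:,:,::-1])
for n,u,v in [('relay',264,249),('cap',294,251),('hs',328,252),('ch',359,250),('bigch',410,258),('red',371,312),('pad1',312,160),('pad4',407,173),('lamp',270,70),('lamp2',325,70),('bottle',378,55),('holder',190,140),('holder2',150,265),('rail',215,220),('bench',330,220)]:
    print(n,W[v,u].round(3))
hsv=cv2.cvtColor(f,cv2.COLOR_RGB2HSV)
m=((hsv[...,2]<70)&(abs(W[...,2])<.03)).astype(np.uint8)
for box,h in(((285,130,440,200),0),((235,225,395,282),0)):
    x0,y0,x1,y1=box
    n,l,st,c=cv2.connectedComponentsWithStats(m[y0:y1,x0:x1],connectivity=4)
    for i in range(1,n):
        if st[i,4]>150:
            p=W[y0:y1,x0:x1][l==i];print(box[0],st[i],(c[i]+[x0,y0]).round(1),np.nanmean(p,0).round(4),((np.nanmin(p,0)+np.nanmax(p,0))/2).round(4))
# objects tops
sub=W[225:285,235:400].reshape(-1,3)
for lo,hi in((.045,.06),(.03,.04)):
    q=sub[(sub[:,2]>lo)&(sub[:,2]<hi)];print(lo,len(q),q.mean(0).round(4),q.min(0).round(3),q.max(0).round(3))
# tall things
T=W[...,2]
for h in(.06,.1,.2):
    mm=(T>h);mm[:, :]&=(W[...,0]>.3)
    q=W[mm];q=q[(abs(q[:,1])<.5)&(q[:,0]<1)];print(h,len(q),q.min(0).round(2),q.max(0).round(2))
```

```text
relay [ 0.445 -0.146  0.011]
cap [ 0.437 -0.197  0.052]
hs [ 0.442 -0.247  0.018]
ch [ 0.445 -0.295  0.028]
bigch [ 0.436 -0.374  0.021]
red [ 0.351 -0.316  0.014]
pad1 [ 0.592 -0.217  0.012]
pad4 [ 0.573 -0.37   0.015]
lamp [ 0.678 -0.161  0.149]
lamp2 [ 0.714 -0.236  0.081]
bottle [ 0.735 -0.316  0.089]
holder [ 0.595 -0.039  0.088]
holder2 [0.408 0.011 0.075]
rail [ 0.489 -0.067  0.017]
bench [ 0.496 -0.248  0.002]
285 [ 12  16  30  29 706] [311.6 159.9] [ 0.5926 -0.2162  0.0111] [ 0.5924 -0.2161  0.011 ]
285 [ 44  20  30  29 706] [343.5 163.8] [ 0.5872 -0.2679  0.0112] [ 0.5872 -0.2679  0.0116]
285 [ 76  24  30  29 707] [375.4 167.8] [ 0.5817 -0.3194  0.0113] [ 0.582  -0.3196  0.0111]
285 [108  28  30  29 714] [407.6 171.8] [ 0.5764 -0.3711  0.0113] [ 0.5762 -0.371   0.0115]
235 [ 48  14  29  29 422] [299.5 254.7] [ 0.4375 -0.2022  0.0118] [ 0.4402 -0.1984  0.0183]
235 [ 81  16  29  29 255] [332.3 257.7] [ 0.4341 -0.2538  0.0111] [ 0.4387 -0.2503  0.0113]
235 [115  17  28  29 394] [363.8 257. ] [ 0.4366 -0.3032  0.0113] [ 0.4379 -0.3027  0.0146]
0.045 303 [ 0.4386 -0.1966  0.0513] [ 0.424 -0.211  0.046] [ 0.453 -0.183  0.055]
0.03 233 [ 0.4413 -0.2473  0.0357] [ 0.421 -0.309  0.03 ] [ 0.462 -0.189  0.04 ]
0.06 33966 [ 0.39 -0.5   0.06] [0.84 0.22 0.31]
0.1 25588 [ 0.4  -0.41  0.1 ] [0.82 0.22 0.31]
0.2 6937 [ 0.61 -0.23  0.2 ] [0.75 0.18 0.31]
```

View pics/crop.png

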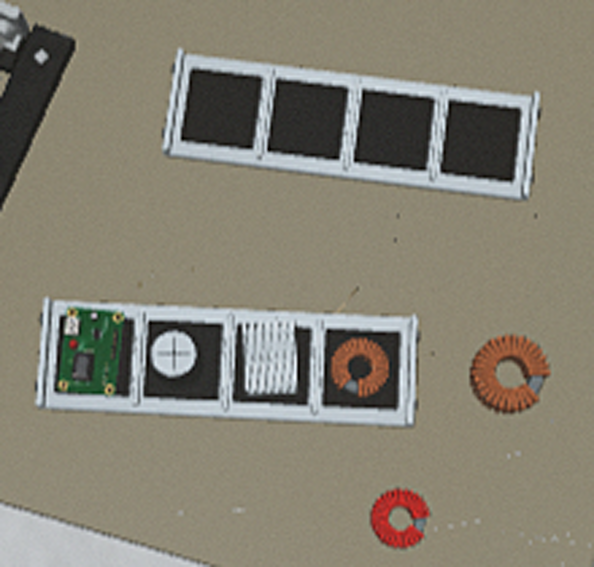

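The crop confirms it: the choke is the smaller copper ring, in the kit rack's right-end bay. The larger copper ring and the red one lie outside the rack. I'll move toward the kit rack while turning the tool so the fingers close across it.

move_arm(motion=[[42,-33,2,0,0,-8.5,0],[84,-66,4,0,0,-17,0],[125,-99,6,0,0,-25.5,0],[167,-132,8,0,0,-34,0],[209,-165,10,0,0,-42.5,0]], newtons=15)

```text
clock: 0.72
tool_pos: [0.3582, -0.3554, 0.2286]
eef_rot: [0.851, 0.525, 0.0, -0.0]
contact_force: [0.3, 0.5, 0.7]
opening: 1.001
finger_force: 0.0
```

```bash
cat >> h.py <<'E'
from scipy.spatial.transform import Rotation as R
def go(x,y,z,yaw):
    "print shift/turn from here to TCP x,y,z with closing axis (tool y) at world angle yaw deg (mod 180)"
    st=r.get_state();q=R.from_quat(st['eef_rot']);
    c=np.deg2rad(yaw);best=None
    for a in(c,c+np.pi):
        Y=np.array([np.cos(a),np.sin(a),0]);Z=np.array([0,0,-1.]);X=np.cross(Y,Z)
        rv=(q.inv()*R.from_matrix(np.c_[X,Y,Z])).as_rotvec(degrees=True)
        if best is None or np.linalg.norm(rv)<np.linalg.norm(best):best=rv
    print('go',(q.inv().apply(np.array([x,y,z])-st['tool_pos'])*1000).round(1),best.round(1))
def status():
    st=r.get_state();print(round(st['clock'],2),st['tool_pos'].round(4),'open mm',round(88*st['opening'],1),'f',st['contact_force'].round(1),'grip',np.round(st['finger_force'],1),'q',np.round(st['q'],2))
E
python3 - <<'E'
from h import *
status();go(.42,-.23,.22,-1.3)
for n in('top','scene'):
    W=np.load(n+'0.npz')['W'].reshape(-1,3)
    q=W[(W[:,2]>.05)&(W[:,2]<.35)&(W[:,0]<.8)&(W[:,0]>.3)&(W[:,1]>-.45)&(W[:,1]<-.02)]
    q=q[~((q[:,0]<.48)&(q[:,1]<-.17))]
    b=np.array([.5925,-.2162]);d=np.hypot(*(q[:,:2]-b).T);i=np.argsort(d)[:1500:150];print(n,np.c_[q[i],d[i]].round(3))
E
```

```text
0.72 [ 0.3582 -0.3554  0.2286] open mm 88.1 f [0.3 0.5 0.7] grip 0.0 q [ 0.94  0.57 -0.39  1.93  0.32  0.71 -0.1 ]
go [139.8  -0.9   8.6] [ -0.   -0.  -25.3]
top [[ 0.669 -0.194  0.129  0.08 ]
 [ 0.676 -0.188  0.134  0.088]
 [ 0.674 -0.172  0.141  0.092]
 [ 0.688 -0.218  0.109  0.096]
 [ 0.691 -0.219  0.106  0.099]
 [ 0.691 -0.193  0.149  0.101]
 [ 0.689 -0.179  0.149  0.104]
 [ 0.688 -0.171  0.156  0.106]
 [ 0.699 -0.199  0.154  0.108]
 [ 0.7   -0.192  0.163  0.11 ]]
scene [[ 0.669 -0.19   0.13   0.081]
 [ 0.677 -0.172  0.142  0.095]
 [ 0.687 -0.174  0.149  0.104]
 [ 0.683 -0.154  0.156  0.11 ]
 [ 0.707 -0.197  0.16   0.116]
 [ 0.713 -0.217  0.144  0.121]
 [ 0.715 -0.191  0.17   0.125]
 [ 0.722 -0.202  0.172  0.13 ]
 [ 0.725 -0.235  0.071  0.134]
 [ 0.727 -0.185  0.183  0.138]]
```

Choke plan: the lamp hood overhangs bay 1, so I'll place the choke first, with the gripper turned about 45° and the tips above the end cheek. First I'll finish the approach.

move_arm(motion=[[46,0,3,0,0,-8.4,0],[93,0,6,0,0,-16.9,0],[140,-1,9,0,0,-25.3,0],[140,-1,9,0,0,-25.3,0]])

```text
clock: 1.23
tool_pos: [0.4217, -0.2277, 0.2197]
eef_rot: [0.714, 0.7, 0.001, -0.0]
contact_force: [0.1, -0.8, -0.6]
opening: 1.002
finger_force: 0.0
```

Run:
```python
from h import *
status();s=snap('wrist','wr1.png');np.savez('wr1.npz',W=world(s),f=s['frame'])
```

```text
1.23 [ 0.4217 -0.2277  0.2197] open mm 88.2 f [ 0.1 -0.8 -0.6] grip 0.0 q [ 0.72  0.57 -0.49  2.01  0.42  0.67 -0.06]
```

View pics/wr1.png

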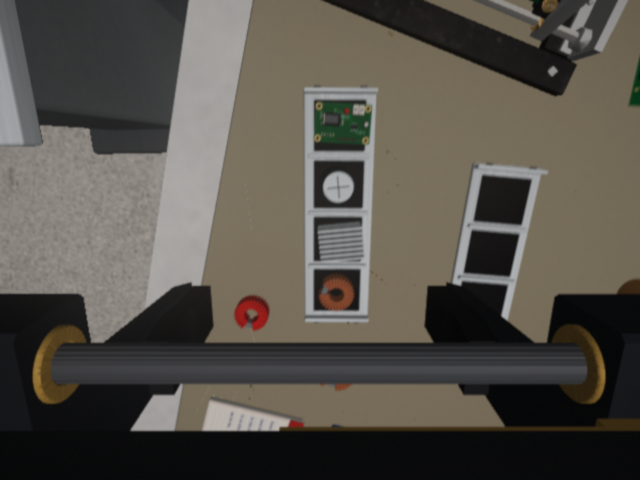

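The wrist view shows all four parts: relay board (343,122), capacitor (338,187), heat sink (341,241), choke (337,292), plus the bench rack bays at right. I'll measure them from this view.

Run:
```python
from h import *
d=np.load('wr1.npz');W=d['W'];f=d['f'];hsv=cv2.cvtColor(f,cv2.COLOR_RGB2HSV);H,S,V=[hsv[...,i].astype(int) for i in range(3)]
def rep(n,m,box):
    x0,y0,x1,y1=box;mm=np.zeros_like(m);mm[y0:y1,x0:x1]=m[y0:y1,x0:x1];mm&=~np.isnan(W[...,0])
    _,l,st,_=cv2.connectedComponentsWithStats(mm.astype(np.uint8),connectivity=4)
    mm=l==1+np.argmax(st[1:,4]);p=W[mm]
    (cx,cy),(w,h),a=cv2.minAreaRect((p[:,:2]*1000).astype(np.float32))
    print(n,mm.sum(),'c',round(cx,1),round(cy,1),'size',round(w,1),round(h,1),'ang',round(a,1),'z',np.nanpercentile(p[:,2],[5,50,95]).round(4))
Z=W[...,2]
rep('relay',(H>45)&(H<90)&(S>80),(305,90,380,155))
rep('relayH',(Z>.0135),(312,97,380,148))
rep('cap',Z>.045,(310,160,370,212))
rep('hs',Z>.030,(310,212,370,270))
rep('choke',Z>.0185,(312,270,365,315))
rep('chokeC',(H<16)&(S>90),(312,270,365,315))
dk=(V<70)
for v in(200,250,300):rep('pad',dk&(Z<.02),(475,v-32,535,v+32) if v<260 else(440,285,520,330))
rep('padcap',dk&(Z<.02),(310,160,370,210));rep('padch',dk&(Z<.02),(310,268,370,316))
t0=np.load('top0.npz');W=t0['W'];Z=W[...,2];f=t0['f'];hsv=cv2.cvtColor(f,cv2.COLOR_RGB2HSV);H,S,V=[hsv[...,i].astype(int) for i in range(3)]
print('top');rep('relay',(H>45)&(H<90)&(S>80),(245,228,282,272));rep('hs',Z>.03,(312,230,346,272));rep('choke',(Z>.0185),(350,238,383,272));rep('cap',Z>.045,(280,230,312,272))
go(.42,-.2,.22,-1.3)
```

```text
relay 1344 c 444.8 -145.0 size 34.2 48.9 ang 85.8 z [0.0098 0.011  0.0124]
relayH 239 c 435.3 -141.3 size 10.4 15.4 ang 86.4 z [0.0212 0.0227 0.0238]
cap 1033 c 439.3 -196.0 size 29.4 28.7 ang 88.9 z [0.0499 0.0512 0.0525]
hs 158 c 442.8 -253.8 size 39.6 2.3 ang 4.7 z [0.0304 0.0351 0.0368]
choke 825 c 438.5 -300.7 size 33.7 32.0 ang 67.6 z [0.0209 0.0263 0.0276]
chokeC 981 c 438.1 -303.2 size 35.8 39.6 ang 0.5 z [0.011  0.0261 0.0276]
pad 2169 c 593.4 -216.4 size 42.0 45.6 ang 83.8 z [0.0098 0.011  0.0123]
pad 1657 c 589.4 -268.2 size 42.7 42.4 ang 84.4 z [0.0098 0.0111 0.0123]
pad 709 c 590.7 -306.4 size 26.2 52.4 ang 51.7 z [0.0099 0.0111 0.0124]
padcap 1098 c 441.0 -198.4 size 41.4 44.5 ang 88.7 z [0.0096 0.0109 0.0122]
padch 852 c 438.6 -302.4 size 42.5 44.4 ang 88.7 z [0.0098 0.011  0.0163]
top
relay 412 c 443.9 -144.6 size 34.2 49.3 ang 85.8 z [0.0086 0.0111 0.0134]
hs 31 c 440.9 -240.4 size 39.0 1.6 ang 2.0 z [0.0323 0.0358 0.0385]
choke 295 c 437.0 -300.7 size 32.5 32.4 ang 4.3 z [0.0227 0.0267 0.0292]
cap 303 c 438.5 -197.1 size 28.9 28.2 ang 3.4 z [0.0484 0.0513 0.0535]
go [30.2 -1.2 -0.4] [-0.  -0.  -0.1]
```

move_arm(motion=[[-37,8,45,0,0,0,0.3],[-73,16,100,0,0,0,0.3],[-73,16,150,0,0,0,0.3],[-73,16,170,0,0,0,0.3],[-73,16,170,0,0,0,0.3]])

```text
clock: 1.9
tool_pos: [0.4319, -0.3061, 0.0481]
eef_rot: [0.718, 0.696, -0.001, -0.002]
contact_force: [0.5, 0.7, -0.3]
opening: 0.697
finger_force: 0.0
```

Run:
```python
from h import *
status();go(.438,-.3007,.0205,-1)
```

```text
1.9 [ 0.4319 -0.3061  0.0481] open mm 61.4 f [ 0.5  0.7 -0.3] grip 0.0 q [ 0.69  0.89 -0.28  1.98  0.64  0.37 -0.12]
go [ 5.6  6.  27.6] [-0.2 -0.  -0.7]
```

move_arm(motion=[[6,6,14,0,0,-0.7,0.3],[6,6,27,0,0,-0.7,0.3],[6,6,27,0,0,-0.7,0.3]])

```text
clock: 2.28
tool_pos: [0.4398, -0.299, 0.0222]
eef_rot: [0.712, 0.702, -0.0, -0.0]
contact_force: [-0.6, -0.5, 0.3]
opening: 0.702
finger_force: 0.0
```

Run:
```python
from h import *
status();go(.438,-.3007,.0205,-1)
```

```text
2.27 [ 0.4398 -0.299   0.0222] open mm 61.8 f [-0.6 -0.5  0.3] grip 0.0 q [ 0.65  0.93 -0.23  1.97  0.66  0.31 -0.14]
go [-1.8 -1.8  1.7] [-0.1 -0.   0.1]
```

move_arm(motion=[[-1,-1,1.5,0,0,0,0.45],[-1,-1,1.5,0,0,0,0.8],[-1,-1,1.5,0,0,0,1],[-1,-1,1.5,0,0,0,1],[-1,-1,1.5,0,0,0,1]], newtons=15)

```text
clock: 2.9
tool_pos: [0.4391, -0.3005, 0.0215]
eef_rot: [0.713, 0.702, -0.0, 0.0]
contact_force: [-0.3, -0.0, 2.9]
opening: 0.374
finger_force: 15.0
```

move_arm(motion=[[0,0,0,0,0,0,1],[0,0,-15,0,0,0,1],[0,0,-50,0,0,0,1],[0,0,-90,0,0,0,1],[0,0,-90,0,0,0,1]])

```text
clock: 3.52
tool_pos: [0.4409, -0.301, 0.1144]
eef_rot: [0.713, 0.701, 0.001, 0.003]
contact_force: [-0.4, -0.6, -0.7]
opening: 0.371
finger_force: 15.0
```

Run:
```python
from h import *
status();go(.593,-.2163,.11,-51)
```

```text
3.52 [ 0.4409 -0.301   0.1144] open mm 32.7 f [-0.4 -0.6 -0.7] grip 15.0 q [ 0.74  0.78 -0.39  1.95  0.57  0.52 -0.06]
go [ 87.1 150.7   5. ] [ 0.4 -0.  50.1]
```

move_arm(motion=[[12,18,5,0,0,10,1],[24,36,5,0,0,20,1],[36,54,5,0,0,30,1],[48,72,5,0,0,40,1],[60,90,5,0,0,50,1]])

```text
clock: 4.15
tool_pos: [0.5299, -0.2409, 0.1055]
eef_rot: [0.943, 0.332, -0.001, -0.001]
contact_force: [-0.1, -0.9, -0.4]
opening: 0.375
finger_force: 15.0
```

Run:
```python
from h import *
status();go(.593,-.2163,.05,-51);go(.593,-.2163,.0215,-51)
c=np.array([.593,-.2163])
for a in(-51,-60,-75):
  t=np.deg2rad(a);L=np.array([np.cos(t),np.sin(t)]);N=np.array([-L[1],L[0]])
  for n in('top','scene'):
    W=np.load(n+'0.npz')['W'].reshape(-1,3);W=W[(W[:,0]<.9)&(W[:,0]>.52)&(abs(W[:,1]+.2)<.25)]
    for lo,hi in((.08,.14),(.14,.2),(.2,.3),(.3,.7)):
        q=W[(W[:,2]>lo)&(W[:,2]<hi)]
        if len(q):
            u,v=(q[:,:2]-c)@L,(q[:,:2]-c)@N
            d=np.hypot(np.clip(abs(u)-.0935,0,9),np.clip(abs(v)-.0375,0,9));i=d.argmin();print(a,n,lo,d[i].round(3),q[i].round(3))
```

```text
4.15 [ 0.5299 -0.2409  0.1055] open mm 33.0 f [-0.1 -0.9 -0.4] grip 15.0 q [ 0.43  0.82 -0.15  1.8   0.22  0.54 -0.75]
go [64.6 20.4 55.4] [-0.1  0.1 -0.2]
go [64.6 20.5 83.9] [-0.1  0.1 -0.2]
-51 top 0.08 0.03 [ 0.684 -0.221  0.106]
-51 top 0.14 0.044 [ 0.668 -0.179  0.14 ]
-51 top 0.2 0.078 [ 0.75  -0.229  0.201]
-51 top 0.3 0.122 [ 0.686 -0.078  0.3  ]
-51 scene 0.08 0.031 [ 0.684 -0.221  0.103]
-51 scene 0.14 0.049 [ 0.669 -0.173  0.14 ]
-51 scene 0.2 0.079 [ 0.751 -0.228  0.2  ]
-51 scene 0.3 0.121 [ 0.694 -0.089  0.301]
-60 top 0.08 0.038 [ 0.677 -0.21   0.117]
-60 top 0.14 0.046 [ 0.668 -0.179  0.14 ]
-60 top 0.2 0.092 [ 0.75  -0.229  0.201]
-60 top 0.3 0.112 [ 0.686 -0.078  0.3  ]
-60 scene 0.08 0.039 [ 0.68  -0.215  0.107]
-60 scene 0.14 0.05 [ 0.669 -0.173  0.14 ]
-60 scene 0.2 0.093 [ 0.751 -0.228  0.2  ]
-60 scene 0.3 0.113 [ 0.686 -0.076  0.301]
-75 top 0.08 0.042 [ 0.669 -0.194  0.129]
-75 top 0.14 0.045 [ 0.668 -0.179  0.14 ]
-75 top 0.2 0.088 [ 0.686 -0.08   0.291]
-75 top 0.3 0.089 [ 0.685 -0.077  0.303]
-75 scene 0.08 0.042 [ 0.669 -0.19   0.13 ]
-75 scene 0.14 0.047 [ 0.669 -0.173  0.14 ]
-75 scene 0.2 0.089 [ 0.684 -0.075  0.293]
-75 scene 0.3 0.09 [ 0.684 -0.073  0.301]
```

move_arm(motion=[[32,10,15,0,0,0,1],[65,20,35,0,0,0,1],[65,20,58,0,0,0,1],[65,20,58,0,0,0,1]])

```text
clock: 4.65
tool_pos: [0.591, -0.2152, 0.0459]
eef_rot: [0.942, 0.335, -0.002, -0.001]
contact_force: [-0.6, -0.3, -0.7]
opening: 0.373
finger_force: 15.0
```

Run:
```python
from h import *
status();go(.593,-.2163,.0225,-51)
```

```text
4.65 [ 0.591  -0.2152  0.0459] open mm 32.8 f [-0.6 -0.3 -0.7] grip 15.0 q [ 0.35  0.96 -0.13  1.67  0.21  0.54 -0.8 ]
go [ 0.9  2.2 23.4] [-0.3  0.2  0.2]
```

move_arm(motion=[[1,2,12,0,0,0,1],[1,2,20,0,0,0,1],[1,2,23.5,0,0,0,1],[1,2,23.5,0,0,0,1]])

```text
clock: 5.15
tool_pos: [0.595, -0.2172, 0.0247]
eef_rot: [0.942, 0.335, -0.0, -0.0]
contact_force: [0.9, 0.0, -0.5]
opening: 0.372
finger_force: 15.0
```

move_arm(motion=[[0,-1,1.5,0,0,0,1],[0,-1,2.5,0,0,0,1],[0,-1,2.5,0,0,0,1]])

```text
clock: 5.52
tool_pos: [0.5945, -0.2163, 0.0223]
eef_rot: [0.942, 0.335, 0.0, 0.0]
contact_force: [0.3, -0.4, -0.4]
opening: 0.376
finger_force: 15.0
```

move_arm(motion=[[0,0,1,0,0,0,1],[0,0,1,0,0,0,0.55],[0,0,1,0,0,0,0.5],[0,0,1,0,0,0,0.5]])

```text
clock: 6.02
tool_pos: [0.5945, -0.2163, 0.0212]
eef_rot: [0.942, 0.335, -0.0, 0.0]
contact_force: [-0.3, 0.5, -0.0]
opening: 0.496
finger_force: 0.0
```

move_arm(motion=[[0,0,-15,0,0,0,0.5],[-30,-5,-50,0,0,0,0.3],[-75,-30,-95,0,0,0,0],[-75,-30,-95,0,0,-8,0],[-75,-30,-95,0,0,-18,0]])

```text
clock: 6.65
tool_pos: [0.5173, -0.2413, 0.1184]
eef_rot: [0.877, 0.48, 0.0, 0.001]
contact_force: [0.5, -0.8, -0.6]
opening: 0.929
finger_force: 0.0
```

Run:
```python
from h import *
status();go(.43,-.235,.2,0)
```

```text
6.65 [ 0.5173 -0.2413  0.1184] open mm 81.8 f [ 0.5 -0.8 -0.6] grip 0.0 q [ 0.5   0.79 -0.24  1.83  0.33  0.55 -0.53]
go [-41.8 -76.6 -81.8] [  0.1   0.1 -32.6]
```

move_arm(motion=[[-10,-19,-20,0,0,-8,0],[-20,-38,-40,0,0,-16,0],[-31,-57,-60,0,0,-24,0],[-42,-76,-81,0,0,-32.5,0],[-42,-76,-81,0,0,-32.5,0]])

```text
clock: 7.28
tool_pos: [0.4301, -0.2351, 0.1991]
eef_rot: [0.71, 0.704, -0.0, 0.001]
contact_force: [-0.4, -0.7, -0.5]
opening: 0.997
finger_force: 0.0
```

Run:
```python
from h import *
status();s=snap('wrist');W=world(s);f=s['frame'];np.savez('wr2.npz',W=W,f=f)
t=snap('top');
cv2.imwrite('pics/p2.png',np.vstack([cv2.resize(f,(600,450))[:330],cv2.resize(t['frame'][120:290,230:450],(600,270))[:270]])[:,:,::-1])
Wt=world(t)
for w,n in((W,'w'),(Wt,'t')):
  for nm,c,rr,lo,hi in(('choke',(.593,-.2163),.03,.0185,.03),('hs',(.442,-.2475),.028,.030,.040)):
    q=w[(np.hypot(w[...,0]-c[0],w[...,1]-c[1])<rr)&(w[...,2]>lo)&(w[...,2]<hi)]
    if len(q)>5:
        a=cv2.minAreaRect((q[:,:2]*1000).astype(np.float32));print(n,nm,len(q),np.round(a[0],1),np.round(a[1],1),round(a[2],1),np.percentile(q[:,2],[50,95]).round(4))
```

```text
7.28 [ 0.4301 -0.2351  0.1991] open mm 87.8 f [-0.4 -0.7 -0.5] grip 0.0 q [ 0.7   0.61 -0.47  2.    0.45  0.63 -0.08]
w choke 1206 [ 591.8 -209.8] [33.5 46.2] 14.4 [0.0264 0.0279]
w hs 1206 [ 442.4 -249.2] [39.7 29.9] 4.2 [0.0352 0.0367]
```

View pics/p2.png

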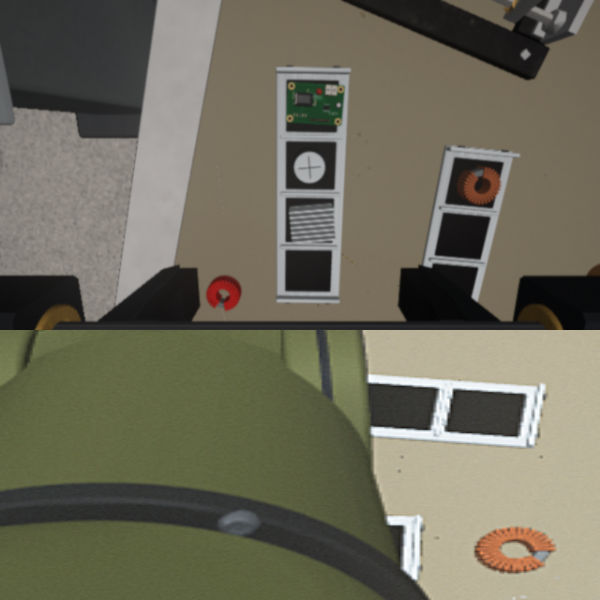

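The choke sits in bench bay 1 (crop ≈ (481,186)). The heat sink is at (0.4424, -0.2492), turned about +4°. Next I pick the heat sink.

Run:
```python
from h import *
d=np.load('wr2.npz');w=d['W']
q=w[(np.hypot(w[...,0]-.595,w[...,1]+.2165)<.021)&(w[...,2]>.0195)&(w[...,2]<.03)]
a=cv2.minEnclosingCircle((q[:,:2]*1000).astype(np.float32));print(a,q.mean(0))
go(.4424,-.2492,.06,4);go(.4424,-.2492,.02,4)
```

```text
((593.6256713867188, -215.87832641601562), 17.41875648498535) [ 0.59274156 -0.21587565  0.02590453]
go [-14.3  10.7 137.8] [ 0.1  0.1 -4.5]
go [-14.3  10.7 177.8] [ 0.1  0.1 -4.5]
```

move_arm(motion=[[-7,5,50,0,0,-4.5,0.25],[-14,11,100,0,0,-4.5,0.25],[-14,11,130,0,0,-4.5,0.25],[-14,11,138,0,0,-4.5,0.25],[-14,11,138,0,0,-4.5,0.25]])

```text
clock: 8.0
tool_pos: [0.4422, -0.2481, 0.059]
eef_rot: [0.681, 0.732, -0.0, -0.0]
contact_force: [-0.4, 1.1, 0.3]
opening: 0.753
finger_force: 0.0
```

Run:
```python
from h import *
status();go(.4424,-.2492,.02,4)
```

```text
8.0 [ 0.4422 -0.2481  0.059 ] open mm 66.3 f [-0.4  1.1  0.3] grip 0.0 q [ 0.59  0.85 -0.27  2.04  0.68  0.33 -0.17]
go [-1.1  0.1 39. ] [-0.   0.   0.1]
```

move_arm(motion=[[-1,0,20,0,0,0,0.25],[-1,0,39,0,0,0,0.25],[-1,0,39,0,0,0,0.4],[-1,0,39,0,0,0,0.8],[-1,0,39,0,0,0,0.8]])

```text
clock: 8.62
tool_pos: [0.4424, -0.2497, 0.0213]
eef_rot: [0.681, 0.732, 0.0, 0.001]
contact_force: [-0.1, 0.8, 5.2]
opening: 0.455
finger_force: 15.0
```

move_arm(motion=[[0,0,0,0,0,0,0.8],[0,0,0,0,0,0,0.8]])

```text
clock: 8.88
tool_pos: [0.4424, -0.2497, 0.0213]
eef_rot: [0.681, 0.732, 0.0, 0.001]
contact_force: [-1.3, 0.3, 7.1]
opening: 0.45
finger_force: 15.0
```

Run:
```python
from h import *
status()
```

```text
8.88 [ 0.4424 -0.2497  0.0213] open mm 39.6 f [-1.3  0.3  7.1] grip 15.0 q [ 0.54  0.92 -0.19  2.05  0.72  0.23 -0.21]
```

move_arm(motion=[[0,0,-20,0,0,0,0.8],[0,0,-60,0,0,0,0.8],[-5,40,-75,0,0,4,0.8],[-10,80,-75,0,0,8,0.8],[-10,80,-75,0,0,12,0.8]])

```text
clock: 9.5
tool_pos: [0.5263, -0.2532, 0.0963]
eef_rot: [0.755, 0.656, 0.002, 0.002]
contact_force: [-0.2, 0.5, -0.7]
opening: 0.452
finger_force: 15.0
```

Run:
```python
from h import *
status();go(.588,-.268,.05,-8)
```

```text
9.5 [ 0.5263 -0.2532  0.0963] open mm 39.8 f [-0.2  0.5 -0.7] grip 15.0 q [ 0.58  0.85 -0.36  1.8   0.51  0.57 -0.24]
go [-6.2 62.9 46.6] [ 0.3 -0.1  0. ]
```

move_arm(motion=[[-4,31,15,0.3,0,0,0.8],[-6,63,32,0.3,0,0,0.8],[-6,63,47,0.3,0,0,0.8],[-6,63,47,0.3,0,0,0.8]])

```text
clock: 10.0
tool_pos: [0.5816, -0.2678, 0.0468]
eef_rot: [0.754, 0.657, -0.003, -0.004]
contact_force: [0.3, 0.4, -0.2]
opening: 0.451
finger_force: 15.0
```

Run:
```python
from h import *
status();go(.588,-.268,.0215,-8)
```

```text
10.0 [ 0.5816 -0.2678  0.0468] open mm 39.7 f [ 0.3  0.4 -0.2] grip 15.0 q [ 0.55  0.98 -0.35  1.62  0.51  0.64 -0.21]
go [ 0.6  6.6 25.3] [-0.6 -0.   0.1]
```

move_arm(motion=[[0,2,10,0,0,0,0.8],[0,2,18,0,0,0,0.8],[0,2,18,0,0,0,0.8],[0,2,18,0,0,0,0.8]])

```text
clock: 10.5
tool_pos: [0.5858, -0.2685, 0.0304]
eef_rot: [0.754, 0.657, -0.002, -0.002]
contact_force: [-0.1, -0.3, -0.7]
opening: 0.45
finger_force: 15.0
```

Run:
```python
from h import *
status();go(.588,-.268,.0215,-8)
```

```text
10.5 [ 0.5858 -0.2685  0.0304] open mm 39.6 f [-0.1 -0.3 -0.7] grip 15.0 q [ 0.54  1.01 -0.34  1.61  0.52  0.61 -0.22]
go [0.8 2.2 8.9] [-0.3  0.   0.1]
```

move_arm(motion=[[1,1,5,0,0,0,0.8],[1,1,8,0,0,0,0.8],[1,1,8.5,0,0,0,0.8],[1,1,8.5,0,0,0,0.8]])

```text
clock: 11.0
tool_pos: [0.5868, -0.2676, 0.0217]
eef_rot: [0.754, 0.657, -0.002, -0.002]
contact_force: [0.7, 0.4, -1.2]
opening: 0.452
finger_force: 15.0
```

Near contact height. I'll release it and lift.

move_arm(motion=[[0,0,1,0,0,0,0.8],[0,0,1,0,0,0,0.45],[0,0,1,0,0,0,0.35],[0,0,1,0,0,0,0.35]])

```text
clock: 11.5
tool_pos: [0.5868, -0.2676, 0.0206]
eef_rot: [0.754, 0.657, -0.002, -0.002]
contact_force: [0.5, -0.4, -0.4]
opening: 0.651
finger_force: 0.0
```

move_arm(motion=[[0,0,-20,0,0,0,0.35],[0,0,-55,0,0,0,0.3],[0,-50,-80,0,0,0,0.2],[15,-100,-100,0,0,0,0.2],[30,-150,-120,0,0,-7,0.2]])

```text
clock: 12.12
tool_pos: [0.4421, -0.2171, 0.1435]
eef_rot: [0.712, 0.703, -0.001, -0.001]
contact_force: [-0.0, 0.7, 0.5]
opening: 0.799
finger_force: 0.0
```

Run:
```python
from h import *
status();go(.439,-.1965,.08,-4);go(.439,-.1965,.03,-4)
```

```text
12.12 [ 0.4421 -0.2171  0.1435] open mm 70.3 f [-0.   0.7  0.5] grip 0.0 q [ 0.61  0.7  -0.4   2.04  0.54  0.51 -0.2 ]
go [20.7 -3.1 63.5] [-0.2  0.1  3.3]
go [ 20.7  -3.  113.5] [-0.2  0.1  3.3]
```

move_arm(motion=[[10,-1,20,0,0,0,0.2],[21,-3,55,0,0,0,0.2],[21,-3,85,0,0,0,0.2],[21,-3,85,0,0,0,0.2],[21,-3,85,0,0,0,0.2]])

```text
clock: 12.75
tool_pos: [0.4407, -0.1966, 0.0578]
eef_rot: [0.713, 0.702, -0.001, -0.001]
contact_force: [0.2, -0.4, 0.6]
opening: 0.8
finger_force: 0.0
```

Run:
```python
from h import *
status();go(.439,-.1965,.028,-1)
```

```text
12.75 [ 0.4407 -0.1966  0.0578] open mm 70.4 f [ 0.2 -0.4  0.6] grip 0.0 q [ 0.45  0.84 -0.21  2.11  0.67  0.25 -0.36]
go [ 0.1 -1.6 29.8] [-0.2  0.   0.1]
```

move_arm(motion=[[0,-1,15,0,0,0,0.2],[0,-1,30,0,0,0,0.3],[0,-1,30,0,0,0,0.6],[0,-1,30,0,0,0,0.9],[0,-1,30,0,0,0,0.9]])

```text
clock: 13.38
tool_pos: [0.4392, -0.1966, 0.0274]
eef_rot: [0.713, 0.701, -0.001, -0.001]
contact_force: [0.1, 0.4, 0.5]
opening: 0.387
finger_force: 0.0
```

move_arm(motion=[[0,0,0,0,0,0,0.9],[0,0,-15,0,0,0,0.9],[0,0,-50,0,0,0,0.9],[-25,10,-75,0,0,0,0.9],[-60,20,-80,0,0,0,0.9]])

```text
clock: 14.0
tool_pos: [0.4594, -0.2566, 0.1084]
eef_rot: [0.712, 0.702, -0.001, -0.001]
contact_force: [0.9, -0.0, -0.3]
opening: 0.335
finger_force: 15.0
```

Run:
```python
from h import *
status();go(.5825,-.3195,.11,-6)
```

```text
14.0 [ 0.4594 -0.2566  0.1084] open mm 29.5 f [ 0.9 -0.  -0.3] grip 15.0 q [ 0.66  0.79 -0.4   1.96  0.6   0.51 -0.18]
go [-61.2 123.9  -1.9] [-0.1 -0.   5.2]
```

move_arm(motion=[[-20,41,0,0,0,2,0.9],[-40,83,0,0,0,4,0.9],[-61,124,10,0,0,5,0.9],[-61,124,40,0,0,5,0.9],[-61,124,40,0,0,5,0.9]])

```text
clock: 14.62
tool_pos: [0.5786, -0.3188, 0.0633]
eef_rot: [0.742, 0.67, -0.003, -0.005]
contact_force: [-0.2, 0.7, -0.9]
opening: 0.336
finger_force: 15.0
```

Run:
```python
from h import *
status();go(.5825,-.3195,.0285,-6)
```

```text
14.62 [ 0.5786 -0.3188  0.0633] open mm 29.6 f [-0.2  0.7 -0.9] grip 15.0 q [ 0.65  0.99 -0.42  1.55  0.53  0.73 -0.11]
go [-0.4  4.3 34.7] [-0.6 -0.1  0.1]
```

move_arm(motion=[[0,1,15,0,0,0,0.9],[0,1,28,0,0,0,0.9],[0,1,32,0,0,0,0.9],[0,1,32,0,0,0,0.9],[0,1,32,0,0,0,0.9]])

```text
clock: 15.25
tool_pos: [0.5822, -0.3197, 0.0342]
eef_rot: [0.742, 0.67, -0.002, -0.002]
contact_force: [-0.8, 0.1, -0.1]
opening: 0.338
finger_force: 15.0
```

Run:
```python
from h import *
status();go(.5825,-.3195,.0275,-6)
```

```text
15.25 [ 0.5822 -0.3197  0.0342] open mm 29.7 f [-0.8  0.1 -0.1] grip 15.0 q [ 0.64  1.03 -0.4   1.55  0.55  0.68 -0.13]
go [0.2 0.3 6.7] [-0.3  0.   0.1]
```

move_arm(motion=[[0,0,4,0,0,0,0.9],[0,0,6.5,0,0,0,0.9],[0,0,6.5,0,0,0,0.9],[0,0,6.5,0,0,0,0.9]])

```text
clock: 15.75
tool_pos: [0.5819, -0.3196, 0.0273]
eef_rot: [0.742, 0.67, -0.002, -0.002]
contact_force: [-0.3, -1.3, 0.8]
opening: 0.335
finger_force: 15.0
```

move_arm(motion=[[0,0,0.5,0,0,0,0.9],[0,0,0.5,0,0,0,0.5],[0,0,0.5,0,0,0,0.4],[0,0,0.5,0,0,0,0.4]])

```text
clock: 16.25
tool_pos: [0.5818, -0.3195, 0.0265]
eef_rot: [0.742, 0.67, -0.002, -0.002]
contact_force: [-0.0, -0.1, -0.4]
opening: 0.601
finger_force: 0.0
```

move_arm(motion=[[0,0,-25,0,0,0,0.35],[0,0,-70,0,0,0,0.3],[30,-30,-110,0,0,0,0.2],[70,-70,-130,0,0,0,0.2],[110,-110,-140,0,0,0,0.2]])

```text
clock: 16.88
tool_pos: [0.4842, -0.1978, 0.1686]
eef_rot: [0.743, 0.67, -0.001, -0.001]
contact_force: [1.3, 0.9, 0.5]
opening: 0.798
finger_force: 0.0
```

Run:
```python
from h import *
status();go(.42,-.19,.18,-4)
```

```text
16.88 [ 0.4842 -0.1978  0.1686] open mm 70.2 f [1.3 0.9 0.5] grip 0.0 q [ 0.57  0.69 -0.45  1.93  0.49  0.63 -0.29]
go [  1.2 -64.6 -11.2] [-0.1 -0.  -1.9]
```

move_arm(motion=[[0,-32,-5,0,0,-1,0.2],[1,-60,-10,0,0,-2,0.2],[1,-60,-10,0,0,-2,0.2]])

```text
clock: 17.25
tool_pos: [0.4231, -0.1919, 0.178]
eef_rot: [0.731, 0.683, -0.002, -0.002]
contact_force: [-0.3, -0.5, -0.4]
opening: 0.798
finger_force: 0.0
```

Run:
```python
from h import *
status();s=snap('wrist','wr3.png');W=world(s);f=s['frame'];hsv=cv2.cvtColor(f,cv2.COLOR_RGB2HSV)
x,y,z=np.moveaxis(W,-1,0)
m=(hsv[...,0]>45)&(hsv[...,0]<90)&(hsv[...,1]>80)&(np.hypot(x-.4445,y+.145)<.035)&(z<.03)
q=W[m];a=cv2.minAreaRect((q[:,:2]*1000).astype(np.float32));print('relay',a,q.mean(0))
for nm,c,lo in(('hs',(.587,-.268),.03),('cap',(.582,-.3195),.045)):
    q=W[(np.hypot(x-c[0],y-c[1])<.03)&(z>lo)]
    if len(q)>5:print(nm,len(q),cv2.minAreaRect((q[:,:2]*1000).astype(np.float32)),np.percentile(q[:,2],50))
cx,cy=.4445,-.145
go(cx,cy,.05,-4);go(cx,cy,.0125,-4)
```

```text
17.25 [ 0.4231 -0.1919  0.178 ] open mm 70.2 f [-0.3 -0.5 -0.4] grip 0.0 q [ 0.62  0.62 -0.46  2.09  0.51  0.55 -0.28]
relay ((445.919189453125, -144.53314208984375), (33.91619110107422, 48.15304183959961), 86.0538558959961) [ 0.44539779 -0.14514122  0.01127022]
hs 529 ((586.522705078125, -266.84710693359375), (29.869916915893555, 40.44807434082031), 82.06269073486328) 0.03433641579381658
go [ 48.3  16.7 127.8] [-0.2 -0.   0.1]
go [ 48.3  16.9 165.3] [-0.2 -0.   0.1]
```

View pics/wr3.png

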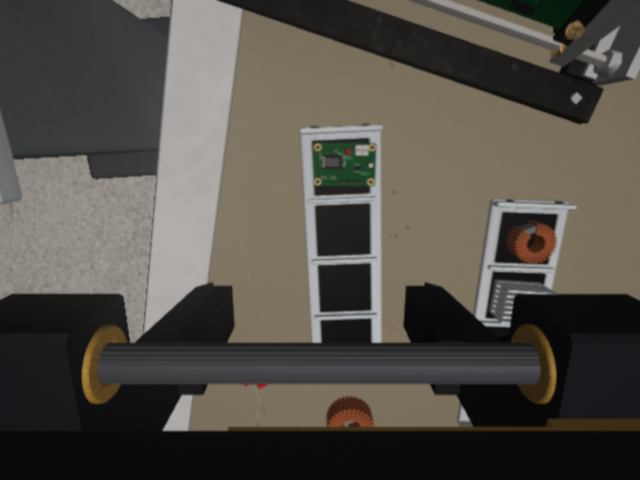

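The relay board is at (345,167) px, i.e. (0.445, -0.145), and the heat sink sits correctly in bay 2. Now I descend on the relay board.

move_arm(motion=[[24,8,40,0,0,0,0.25],[48,17,85,0,0,0,0.25],[48,17,125,0,0,0,0.25],[48,17,135,0,0,0,0.25],[48,17,135,0,0,0,0.25]], newtons=12)

```text
clock: 17.92
tool_pos: [0.445, -0.1452, 0.0423]
eef_rot: [0.731, 0.683, -0.002, -0.002]
contact_force: [-1.3, 0.1, -0.4]
opening: 0.754
finger_force: 0.0
```

Run:
```python
from h import *
status();go(.445,-.145,.0130,-4)
```

```text
17.93 [ 0.445  -0.1452  0.0423] open mm 66.4 f [-1.3  0.1 -0.4] grip 0.0 q [ 0.3   0.87 -0.14  2.16  0.72  0.17 -0.57]
go [ 0.2  0.1 29.3] [-0.3  0.   0.1]
```

move_arm(motion=[[0,0,15,0,0,0,0.25],[0,0,27,0,0,0,0.25],[0,0,29,0,0,0,0.25],[0,0,29,0,0,0,0.25]])

```text
clock: 18.42
tool_pos: [0.4444, -0.1452, 0.0139]
eef_rot: [0.731, 0.683, -0.002, -0.002]
contact_force: [0.6, 0.0, -0.5]
opening: 0.753
finger_force: 0.0
```

move_arm(motion=[[0,0,0,0,0,0,0.4],[0,0,0,0,0,0,0.6],[0,0,0,0,0,0,0.7],[0,0,0,0,0,0,0.7],[0,0,0,0,0,0,0.7]])

```text
clock: 19.05
tool_pos: [0.4444, -0.1451, 0.0137]
eef_rot: [0.731, 0.683, -0.002, -0.002]
contact_force: [-0.2, -0.6, 5.4]
opening: 0.506
finger_force: 12.0
```

move_arm(motion=[[0,0,-15,0,0,0,0.7],[0,0,-50,0,0,0,0.7],[-20,10,-85,0,0,0,0.7],[-65,30,-95,0,0,1,0.7],[-110,50,-95,0,0,2,0.7]])

```text
clock: 19.68
tool_pos: [0.4879, -0.2596, 0.1094]
eef_rot: [0.743, 0.67, -0.001, -0.001]
contact_force: [0.0, -0.2, -0.5]
opening: 0.508
finger_force: 12.0
```

Run:
```python
from h import *
status();go(.577,-.371,.1,-6)
```

```text
19.68 [ 0.4879 -0.2596  0.1094] open mm 44.7 f [ 0.  -0.2 -0.5] grip 12.0 q [ 0.67  0.82 -0.45  1.88  0.62  0.59 -0.29]
go [-101.7  100.1    9. ] [-0.2 -0.   0.1]
```

move_arm(motion=[[-40,30,2,0,0,0,0.7],[-75,65,5,0,0,0,0.7],[-102,100,9,0,0,0,0.7],[-102,100,40,0,0,0,0.7],[-102,100,55,0,0,0,0.7]])

```text
clock: 20.3
tool_pos: [0.5743, -0.3693, 0.0503]
eef_rot: [0.742, 0.67, -0.002, -0.004]
contact_force: [-0.6, 0.4, 0.5]
opening: 0.511
finger_force: 12.0
```

Run:
```python
from h import *
status();go(.577,-.371,.0145,-6)
```

```text
20.3 [ 0.5743 -0.3693  0.0503] open mm 44.9 f [-0.6  0.4  0.5] grip 12.0 q [ 0.74  1.04 -0.48  1.47  0.6   0.79 -0.07]
go [-1.4  3.2 35.8] [-0.5 -0.1  0.1]
```

move_arm(motion=[[-1,1,15,0,0,0,0.7],[-1,1,25,0,0,0,0.7],[-1,1,30,0,0,0,0.7],[-1,1,30,0,0,0,0.7],[-1,1,30,0,0,0,0.7]])

```text
clock: 20.92
tool_pos: [0.577, -0.3711, 0.0234]
eef_rot: [0.742, 0.67, -0.001, -0.001]
contact_force: [-0.6, 0.5, 0.1]
opening: 0.504
finger_force: 12.0
```

Run:
```python
from h import *
status();go(.577,-.371,.0138,-6)
```

```text
20.93 [ 0.577  -0.3711  0.0234] open mm 44.4 f [-0.6  0.5  0.1] grip 12.0 q [ 0.73  1.08 -0.46  1.47  0.62  0.75 -0.09]
go [ 0.1 -0.   9.6] [-0.2  0.   0.1]
```

move_arm(motion=[[0,0,5,0,0,0,0.7],[0,0,8,0,0,0,0.7],[0,0,9.5,0,0,0,0.7],[0,0,9.5,0,0,0,0.7],[0,0,9.5,0,0,0,0.7]])

```text
clock: 21.55
tool_pos: [0.5764, -0.3709, 0.0139]
eef_rot: [0.743, 0.67, -0.002, -0.002]
contact_force: [-1.5, 1.2, 5.0]
opening: 0.507
finger_force: 12.0
```

Contact is felt (5 N), so I'll release it and withdraw.

move_arm(motion=[[0,0,0,0,0,0,0.4],[0,0,0,0,0,0,0.3],[0,0,0,0,0,0,0.25],[0,0,0,0,0,0,0.25]])

```text
clock: 22.05
tool_pos: [0.5765, -0.3709, 0.0131]
eef_rot: [0.742, 0.67, -0.002, -0.002]
contact_force: [0.2, -0.7, 0.2]
opening: 0.754
finger_force: 0.0
```

move_arm(motion=[[0,0,-20,0,0,0,0.25],[0,0,-60,0,0,0,0.25],[-20,-40,-110,0,0,0,0.2],[-40,-90,-150,0,0,0,0.2],[-60,-150,-170,0,0,0,0.2]])

```text
clock: 22.68
tool_pos: [0.434, -0.4136, 0.1834]
eef_rot: [0.742, 0.67, -0.001, 0.001]
contact_force: [0.4, -0.7, -0.3]
opening: 0.798
finger_force: 0.0
```

move_arm(motion=[[-50,-25,-10,0,0,0,0.2],[-100,-50,-20,0,0,0,0.2],[-100,-50,-20,0,0,0,0.2]])

```text
clock: 23.05
tool_pos: [0.3691, -0.513, 0.2017]
eef_rot: [0.746, 0.666, -0.004, -0.0]
contact_force: [-0.2, 0.0, 0.6]
opening: 0.799
finger_force: 0.0
```

Run:
```python
from h import *
status();s=snap('top');W=world(s);f=s['frame'];hsv=cv2.cvtColor(f,cv2.COLOR_RGB2HSV)
cv2.imwrite('pics/end.png',cv2.resize(f[120:330,230:450],None,fx=2.7,fy=2.7,interpolation=cv2.INTER_CUBIC)[:,:,::-1])
x,y,z=np.moveaxis(W,-1,0)
g=(hsv[...,0]>45)&(hsv[...,0]<90)&(hsv[...,1]>80)
for nm,c,m in(('choke',(.593,-.2163),z>.019),('hs',(.588,-.268),z>.03),('cap',(.5825,-.3195),z>.045),('relay',(.577,-.371),g)):
    q=W[(np.hypot(x-c[0],y-c[1])<(.022 if nm=='choke' else .032))&m]
    if len(q)>5:
        a=cv2.minAreaRect((q[:,:2]*1000).astype(np.float32));p=np.array(a[0])/1000-c;t=-.104
        print(nm,len(q),np.round(a[1],1),round(a[2],1),'rack dx,dy mm',(1000*np.array([np.cos(t)*p[0]+np.sin(t)*p[1],-np.sin(t)*p[0]+np.cos(t)*p[1]])).round(1),np.percentile(q[:,2],[5,50,95]).round(3))
```

```text
23.05 [ 0.3691 -0.513   0.2017] open mm 70.3 f [-0.2  0.   0.6] grip 0.0 q [ 1.19  0.79 -0.59  1.57  0.53  0.94  0.3 ]
choke 299 [32.4 32.1] 8.4 rack dx,dy mm [ 0.  -1.1] [0.022 0.027 0.029]
hs 229 [29.5 40.6] 82.7 rack dx,dy mm [-1.6 -0.1] [0.032 0.036 0.038]
cap 297 [30.8 27.8] 0.1 rack dx,dy mm [-0.5  0.3] [0.048 0.051 0.054]
relay 393 [33.9 50.1] 85.1 rack dx,dy mm [-1.4  0. ] [0.009 0.011 0.014]
```

View pics/end.png

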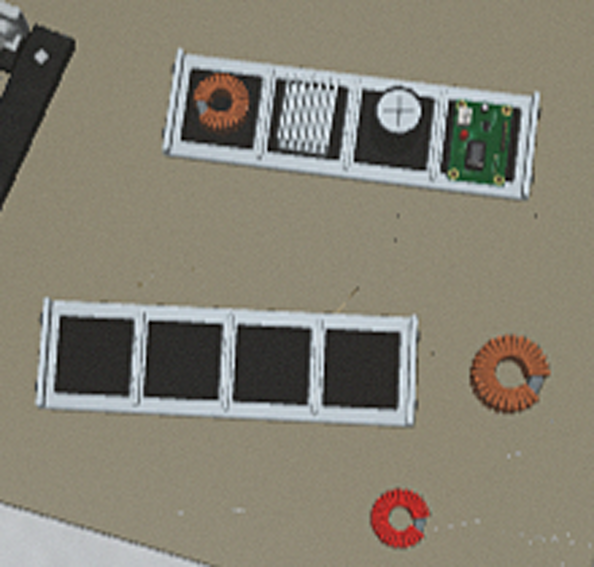

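The final view shows all four parts seated in reversed order: choke (222,100), heat sink (308,115), capacitor (399,111) and relay board (480,142). Each is within 2 mm of its bay centre, so I'm handing it in.

```bash
python3 -c "
from plant import finish_job
print(finish_job())"
```

```text
the job is handed in; nothing more can be done
None
```

The job is handed in: all four parts are in the bench rack in reversed order, each measured within about 2 mm of its bay centre and released, at about 23 s on the robot's clock; the hand-in returned no verdict.

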